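# Set the hall air purifier's gated lever to green

### The job

Set the air purifier on the hall console to its normal speed: guide the blue-knobbed lever out of the white-marked slot where it stands, through the zigzag gate, and all the way to the end of the green-marked slot (the middle one, not the red one), then let go and move clear.

Things in the scene. Friction and masses are not known exactly. Their poses are not given: they have to be found in the camera images.
- purifier: Air purifier, fixed on the console: white box 190 x 190 x 110 mm, grey louvres, steel gate plate on top. Origin: centre of its underside; x to its back, y to its left, z up. The gate, cut 12 mm deep in the plate, has channels 22 mm wide with steel walls the lever cannot cross. Slots run along x off a cross channel; a flat coloured mark (22 x 28 mm) lies just past each slot's closed end.
- gate (a point): Middle of the gate's cross channel, level with the plate's top (110 mm up), axes as the purifier's. The cross channel runs along y, from y = -59 to +59 mm. White-marked slot: to the front along y = +48 mm, closed at x = -56. Green-marked slot: to the back along y = 0, closed at x = +56. Red-marked slot: to the back along y = -48, closed at x = +56.
- green_end (a point): Point on the middle line of the green-marked slot where the stem's centre stops at the slot's closed end: 52 mm behind the middle of the cross channel, level with the plate's top (110 mm above the console).
- knob (a point): Centre of the lever's blue knob: an upright cylinder 28 mm across, 40 mm tall, 138 to 178 mm above the console (28 mm clear of the plate), on an 8 mm stem with 7 mm play to each side in the channels. It stays upright, cannot be lifted or turned, slides along the purifier's x and y against about 1.2 N friction each, stays where left. Starts in the white slot, 26 to 46 mm before the cross channel's middle.

How it is judged:
At the end, for the whole second after the job is handed in: The knob's centre is in the green-marked slot, more than 35 mm behind the cross channel's middle line (the slot's end stops it at 52 mm) and within 14 mm of the slot's middle line (purifier frame: x above 0.035, y between -0.014 and 0.014), and it stays there once let go (x of knob in the frame of purifier above 0.035 m and y of knob in the frame of purifier between -0.014 and 0.014 m); the robot touches nothing.
It also fails if it takes over 35 s, if anything falls off the work surface, if the arm or the gripper's body presses on something with over 40 N, if the wrist force passes 120 N, or if a joint passes its speed limit or range.

### The arm

A 6-joint arm with a two-finger parallel gripper is mounted at the origin on the work surface. World frame = base frame: x ahead of the robot, y to its left, z up, the work surface at z = 0. Lengths are in m, angles in rad, forces in N, time in s.
With the tool pointing down it reaches from about 0.375 to 0.9 m from the base axis. Payload 3.1 kg.
Tool frame: the origin (TCP) lies at the very end of the fingers, on their centre line; the grasp point (between the pads) lies robot.grasp_offset behind it (robot.grasp_offset is the distance from the TCP to the grasp point, in m); z points along the fingers, y is the direction in which the jaws open and shut (so a half turn about z gives the same grasp; the last joint's range is limited). The gripper opens to 87 mm and grips with 3 to 60 N. Pads are 19 mm wide; open, the fingers measure 117 mm over their backs; the gripper's body (75 mm by 190 mm) begins 51 mm behind the grasp point.
Start: joints at [-1.387, 0.527, 1.433, -0, 1.181, -0.178], TCP at [0.221, -0.585, 0.197] pointing down, gripper open.
Joint ranges: [-3.08, 3.08], [-0.75, 2.2], [0.22, 2.44], [-1.43, 4.57], [0, 2.65], [-2.85, 2.85]. Speed limits (rad/s): [2.79, 2.79, 3.14, 3.14, 3.14, 3.14].

### API

Orientations are given as a unit quaternion [x, y, z, w].
In Python, from rig import robot gives the robot as it stands.
- The arm moves only by the tool drive_tool, never from a script. Its argument "targets" is one flat list of numbers, 6 for each row, row after row: the shift along the tool's x, y, z in cm, then the turn, a rotation vector about the tool's x, y, z in degrees. A call has 1 to 12 rows; each row is the pose to reach, as a shift and turn from the pose commanded when the call began, along the tool's axes at that moment; what a row does not reach only later rows make up. A row lasts 1/12 s, in which the tool goes at most 41.7 mm and 7.16 degrees, less where a joint would pass 70% of its speed; a pose out of reach is approached as far as the arm can. A call with a gripper value outside its range is refused whole. "grip" is the gripper command: -1 is fully open, 1 is shut, values between are in proportion, set as the call begins (left out, the last holds). The fingers move at their own pace and stop on an object; "squeeze" is the grip in N (left out, the last holds). Time passes only in rows, so rows that repeat a pose let the fingers close. It gives the time, the measured TCP pose, the force and the opening at its end, in the units of the state.
- robot.get_obs(): the state, without advancing time (a new reading comes with each control period).
- robot.camera(name): name is "scene" or "top" or "wrist"; returns (picture, depth): 420x560x3 uint8, red, green, blue; 420x560 float32, m along the optical axis (not along the pixel's ray), 0 where there is no reading.
- robot.calibration(name): a dict with "mtx" (3x3 intrinsics, pixels), "R" (3x3) and "t" (3): a world point X has camera coordinates R X + t; the wrist camera has in their place "hand_eye" (4x4, takes a point from camera to tool coordinates, whose origin is the TCP and whose axes are the flange's). Camera axes: x right, y down, z forward; pixel columns grow to the right and rows downward; lengths in m; the calibration is good to about 2 mm. A picture is of the moment at which its call begins: read the wrist's pose just before it. calibration takes no time and is no camera call.
- robot.hand_in(): hands the job in, once; it reports no verdict.
The state is a dict: "time": time; "q": joint angles; "joint_velocities": joint speeds; "joint_torque": joint torques, N m; "position": TCP position; "tool_rot": TCP orientation; "ft_force": force on the tool from outside, world axes, zero at the start; "moment": the same for the moment, N m; "grip_width": finger opening in m.
Only numpy, scipy, OpenCV 4.12 (cv2) and the standard library are available. Lean on these libraries where they do the work, as an engineer would, in place of code of your own. Each camera call takes 0.05 s, during which the arm holds its last target.

## Working session

There is one attempt and no reset: what is moved stays moved. The work goes in short steps, Python scripts to look and compute and a tool call to move; the robot and the scene stay as the last step left them, time stands still between calls to the robot, and variables do not carry over. Pictures are saved under pics/ and viewed, and the job is handed in when it is done.

Besides the shell and the picture viewer there is one more tool, called after "Request:" by a JSON object that holds its "name" and its "arguments". drive_tool: Moves the arm, as the interface text tells. Its arguments: {"type":"object","properties":{"targets":{"type":"array","items":{"type":"number"}},"grip":{"type":"number"},"squeeze":{"type":"number"}},"required":["targets"]}

```bash
mkdir -p pics; cat > h.py <<'E'
import numpy as np, cv2
from rig import robot
def shot(n,f):
    im,d=robot.camera(n); cv2.imwrite(f'pics/{f}.png',im[:,:,::-1]); np.savez(f'{f}.npz',im=im,d=d); return im,d
E
python3 - <<'E'
from h import *
o=robot.get_obs(); print(o, robot.grasp_offset)
for n in("scene","top"): shot(n,n+"0"); print(robot.calibration(n))
print(robot.calibration("wrist"))
E
```

```text
{'time': 0.0, 'q': array([-1.38753452e+00,  5.28460006e-01,  1.43392689e+00,  6.08607009e-06,
        1.18135647e+00, -1.78502906e-01]), 'joint_velocities': array([ 0.00148997,  0.00150588, -0.00050528,  0.00042332, -0.00011881,
        0.00130081]), 'joint_torque': array([-3.95727739e-04, -4.40045428e+01, -1.76593459e+01,  6.33049314e-02,
        5.82072535e-02, -1.52503571e-04]), 'position': array([ 0.22108475, -0.58374692,  0.19576764]), 'tool_rot': array([ 9.83684981e-01,  1.79896363e-01,  2.55171944e-07, -1.07535877e-03]), 'ft_force': array([-0.00784168, -0.06065476,  0.3183148 ]), 'moment': array([ 0.0472976 , -0.01527337, -0.02264611]), 'grip_width': 0.08737896692081855} 0.0187
{'mtx': array([[511.47728675,   0.        , 269.9690218 ],
       [  0.        , 511.47728675, 210.46109448],
       [  0.        ,   0.        ,   1.        ]]), 'R': array([[-0.88450599,  0.46639894, -0.0110084 ],
       [ 0.30855736,  0.56714195, -0.76363759],
       [-0.34991644, -0.67883874, -0.64555128]]), 't': array([ 0.48411741, -0.11271311,  1.08112958])}
{'mtx': array([[493.7874929 ,   0.        , 273.4194597 ],
       [  0.        , 493.7874929 , 206.73002266],
       [  0.        ,   0.        ,   1.        ]]), 'R': array([[ 0.02124359, -0.99885325, -0.04290565],
       [-0.99843243, -0.01897277, -0.05265668],
       [ 0.05178226,  0.04395701, -0.99769052]]), 't': array([0.02259263, 0.54608491, 0.95110694])}
{'mtx': array([[349.02244265,   0.        , 272.98442372],
       [  0.        , 349.02244265, 216.46215453],
       [  0.        ,   0.        ,   1.        ]]), 'hand_eye': array([[-8.78103759e-04, -9.62346244e-01, -2.71825194e-01,
         7.42624376e-02],
       [ 9.99998441e-01, -1.26145685e-03,  1.23555828e-03,
         5.06438778e-04],
       [-1.53193062e-03, -2.71823685e-01,  9.62345851e-01,
        -1.88665037e-01],
       [ 0.00000000e+00,  0.00000000e+00,  0.00000000e+00,
         1.00000000e+00]])}
```

```bash
ls pics
```

```text
scene0.png
top0.png
```

View pics/top0.png

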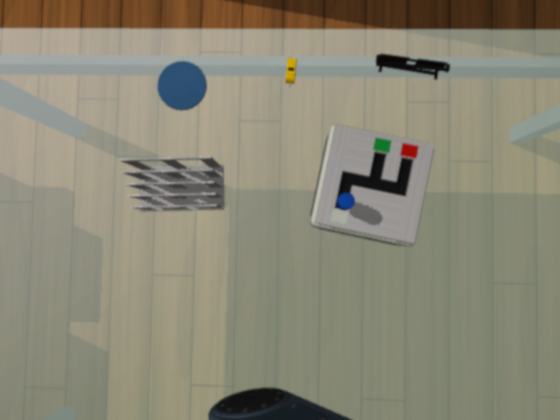

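View pics/scene0.png

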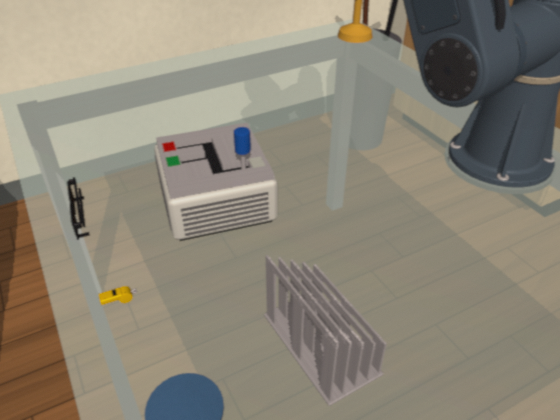

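The top view shows the purifier with the green mark at about (382,145), red at (409,151), white at (341,215) and the knob at (346,201). Next I'll measure these.

```bash
cat >> h.py <<'E'
def cast(n,uv,z):
    c=robot.calibration(n); R,t=c['R'],c['t']; o=-R.T@t
    d=R.T@np.linalg.solve(c['mtx'],[uv[0],uv[1],1.]); return o+d*(z-o[2])/d[2]
def blob(im,kind,roi):
    h=cv2.cvtColor(im,cv2.COLOR_RGB2HSV); H,S,V=[h[...,i].astype(int) for i in range(3)]
    m={'g':(abs(H-65)<20)&(S>120)&(V>60),'r':((H<8)|(H>172))&(S>150)&(V>60),'b':(abs(H-112)<14)&(S>170)}[kind]
    M=np.zeros(m.shape,np.uint8); x0,y0,x1,y1=roi; M[y0:y1,x0:x1]=m[y0:y1,x0:x1]
    n,l,s,c=cv2.connectedComponentsWithStats(M); i=1+np.argmax(s[1:,4]); return c[i],s[i],l==i
E
python3 - <<'E'
from h import *
P={}
for n,roi in(("top",(310,120,440,250)),("scene",(150,120,280,240))):
    a=np.load(n+"0.npz"); im,d=a['im'],a['d']
    c=robot.calibration(n)
    for k in'grb':
        uv,s,m=blob(im,k,roi); dd=d[m]; z=np.median(dd)
        X=c['R'].T@(np.linalg.solve(c['mtx'],[uv[0],uv[1],1.])*z-c['t'])
        print(n,k,uv,s,'depthpt',X.round(4),'z.11',cast(n,uv,.11).round(4),'z.178',cast(n,uv,.178).round(4),'z.158',cast(n,uv,.158).round(4))
        if k=='b':  # depth cloud
            v,u=np.nonzero(m); q=np.linalg.solve(c['mtx'],np.stack([u,v,u*0+1.]))*d[m]; W=c['R'].T@(q-c['t'][:,None]); 
            t=W[:,W[2]>np.percentile(W[2],95)-.006]; print('top face',((t.min(1)+t.max(1))/2).round(4),t.mean(1).round(4),np.ptp(t,axis=1))
    r=roi; cv2.imwrite(f'pics/{n}0z.png',cv2.resize(im[r[1]:r[3],r[0]:r[2],::-1],None,fx=4.5,fy=4.5,interpolation=cv2.INTER_CUBIC))
E
```

```text
top g [381.72727273 144.84848485] [374 139  16  13 165] depthpt [ 0.6527 -0.1585  0.1122] z.11 [ 0.6531 -0.1589  0.11  ] z.178 [ 0.6408 -0.1471  0.178 ] z.158 [ 0.6444 -0.1506  0.158 ]
top r [408.94152047 150.23976608] [401 144  17  13 171] depthpt [ 0.6439 -0.2058  0.112 ] z.11 [ 0.6442 -0.2063  0.11  ] z.178 [ 0.6326 -0.1908  0.178 ] z.158 [ 0.636  -0.1954  0.158 ]
top b [344.88839286 200.42857143] [337 192  17  17 224] depthpt [ 0.5494 -0.0889  0.1787] z.11 [ 0.554  -0.0958  0.11  ] z.178 [ 0.5494 -0.089   0.178 ] z.158 [ 0.5508 -0.091   0.158 ]
top face [ 0.5294 -0.0555  0.5769] [ 0.5486 -0.0887  0.1906] [0.06772716 0.09329045 0.80339559]
scene g [172.54444444 160.67777778] [167 156  12  10  90] depthpt [ 0.6532 -0.1597  0.1111] z.11 [ 0.6528 -0.1613  0.11  ] z.178 [ 0.6781 -0.0629  0.178 ] z.158 [ 0.6707 -0.0919  0.158 ]
scene r [168.51162791 146.1744186 ] [163 142  12   9  86] depthpt [ 0.6444 -0.206   0.1118] z.11 [ 0.6437 -0.2087  0.11  ] z.178 [ 0.6702 -0.104   0.178 ] z.158 [ 0.6624 -0.1348  0.158 ]
scene b [241.82461538 140.43384615] [235 128  14  26 325] depthpt [ 0.5535 -0.0832  0.1645] z.11 [ 0.5189 -0.162   0.11  ] z.178 [ 0.5621 -0.0636  0.178 ] z.158 [ 0.5494 -0.0926  0.158 ]
top face [0.6909 0.2355 0.3947] [ 0.5543 -0.0815  0.1805] [0.30076611 0.67307865 0.44487195]
```

View pics/top0z.png

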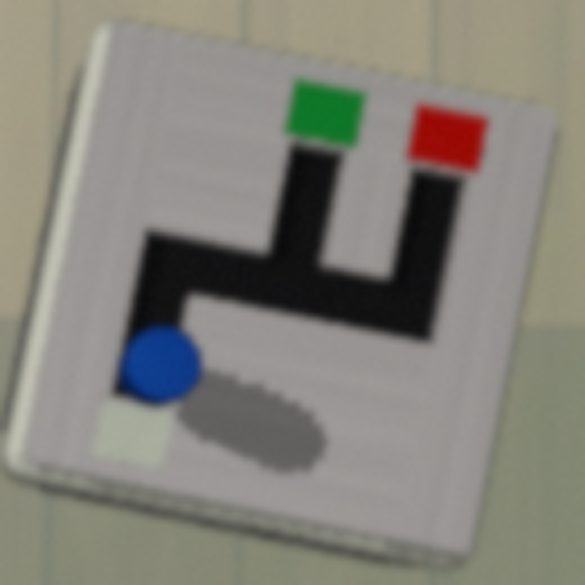

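The zoom shows the knob at the white slot's front end. The cross channel's outer corners are at about zoom (148,233) and (432,338). I'll work out the frame and the approach move.

```bash
python3 - <<'E'
from h import *
from scipy.spatial.transform import Rotation as Ro
f=lambda a,b:cast("top",(310+(a+.5)/4.5-.5,120+(b+.5)/4.5-.5),.11)
A=[f(148,233),f(432,338)]; print('gate from corners',(A[0]+A[1])/2)
print('slot ends g,r', f(316,150),f(437,174),'white mark',f(133,432))
g=np.array([.653,-.160]); r=np.array([.644,-.2072]); y=(g-r)/np.linalg.norm(g-r); x=np.array([y[1],-y[0]])
print('yaw',np.degrees(np.arctan2(x[1],x[0])),'gate from marks',g-.070*x)
w=f(133,432)[:2]; print('white rel', (w-(g-.07*x))@x,(w-(g-.07*x))@y)
print('slot end rel',[(((f(*p)[:2]-(g-.07*x))@x).round(4),((f(*p)[:2]-(g-.07*x))@y).round(4)) for p in((316,150),(437,174))])
for k in([.5494,-.089],): print('knob rel',(k-(g-.07*x))@x,(k-(g-.07*x))@y)
o=robot.get_obs(); R=Ro.from_quat(o['tool_rot']); 
print(R.as_matrix().round(3))
print('move to knob, tool axes cm', R.inv().apply(np.array([.5494,-.089,.24])-o['position'])*100)
yw=np.arctan2(x[1],x[0]); print('turn',np.degrees((R.inv()*Ro.from_matrix(np.array([[np.cos(yw),np.sin(yw),0],[np.sin(yw),-np.cos(yw),0],[0,0,-1]]))).as_rotvec()))
E
```

```text
gate from corners [ 0.58554621 -0.14598062  0.11      ]
slot ends g,r [ 0.63875027 -0.15570708  0.11      ] [ 0.63000755 -0.20251304  0.11      ] white mark [ 0.52719894 -0.08618291  0.11      ]
yaw -10.79545358773182 gate from marks [ 0.58423885 -0.14688876]
white rel -0.06740084100972292 0.04894771816942006
slot end rel [(np.float64(0.0552), np.float64(0.0015)), (np.float64(0.0554), np.float64(-0.0461))]
knob rel -0.04506503849475596 0.05033882116419036
[[ 0.935  0.354 -0.   ]
 [ 0.354 -0.935  0.002]
 [ 0.    -0.002 -1.   ]]
move to knob, tool axes cm [ 48.21970025 -34.67179113  -4.33058655]
turn [-1.07698406e-01  1.16894577e-02  3.15229197e+01]
```

Request:
{"name": "drive_tool", "arguments": {"targets": [1.5,-1.1,-0.5,0,0,2,4.2,-3,-1.2,0,0,6,7.2,-5.2,-2,0,0,10,10.4,-7.5,-3,0,0,14,13.6,-9.8,-3.8,0,0,18,16.8,-12.1,-4.3,0,0,22,20,-14.4,-4.3,0,0,26,23.2,-16.7,-4.3,0,0,29,26.4,-19,-4.3,0,0,31.5,29.6,-21.3,-4.3,0,0,31.5,32.8,-23.6,-4.3,0,0,31.5,36,-25.9,-4.3,0,0,31.5], "grip": -1, "squeeze": 12}}

```text
time: 1.1
position: [0.4667, -0.2129, 0.2395]
tool_rot: [0.996, -0.094, -0.0, -0.0]
ft_force: [0.8, -0.7, -0.4]
grip_width: 0.0872
```

Request:
{"name": "drive_tool", "arguments": {"targets": [1.5,-3.5,0,0,0,0,3,-7,0,0,0,0,4.5,-10.5,0,0,0,0,5.5,-12.8,0,0,0,0,5.8,-13.8,0,0,0,0,5.8,-13.8,0,0,0,0]}}

```text
time: 1.6
position: [0.5495, -0.088, 0.2393]
tool_rot: [0.996, -0.092, -0.0, -0.0]
ft_force: [-0.1, -0.1, 0.2]
grip_width: 0.0869
```

```bash
python3 - <<'E'
from h import *
from scipy.spatial.transform import Rotation as Ro
o=robot.get_obs(); im,d=shot("wrist","w1"); print(o['position'])
uv,s,m=blob(im,'b',(0,0,560,420)); print(uv,s)
c=robot.calibration("wrist"); H=c['hand_eye']
# top face: points whose z near .178
v,u=np.nonzero(m); q=np.linalg.solve(c['mtx'],np.stack([u,v,u*0+1.]))*d[m]
T=(H[:3,:3]@q).T+H[:3,3]; W=Ro.from_quat(o['tool_rot']).apply(T)+o['position']
k=abs(W[:,2]-.178)<.004; print(k.sum(),'tool',((T[k].min(0)+T[k].max(0))/2).round(4),T[k].mean(0).round(4),'ext',np.ptp(T[k],axis=0).round(4),'world',W[k].mean(0).round(4))
E
```

```text
[ 0.54945975 -0.08797423  0.23925632]
[277.78739496 214.99495798] [ 261  193   35   44 1190]
976 tool [0.0018 0.0046 0.0619] [0.0027 0.0045 0.0609] ext [0.0269 0.0255 0.0065] world [ 0.5513 -0.0928  0.1783]
```

View pics/w1.png

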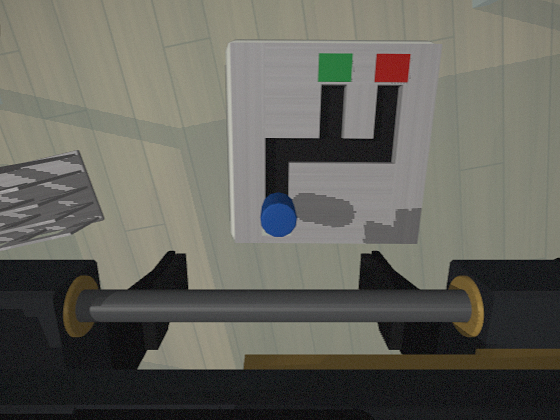

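```bash
python3 - <<'E'
from h import *
from scipy.spatial.transform import Rotation as Ro
o=robot.get_obs(); a=np.load("w1.npz"); c=robot.calibration("wrist"); H=c['hand_eye']
R=Ro.from_quat(o['tool_rot'])
def f(uv,z):
    dt=H[:3,:3]@np.linalg.solve(c['mtx'],[uv[0],uv[1],1.]); w=R.apply(dt); p=R.apply(H[:3,3])+o['position']; s=(z-p[2])/w[2]
    return (H[:3,3]+s*dt).round(4),(p+w*s).round(4)
for k in'gr':
    uv,s,m=blob(a['im'],k,(200,30,460,250)); print(k,uv,*f(uv,.11))
print('cross left-back corner',*f((265,138),.11)); print('right front',*f((395,163),.11)); print('knob top', *f((278,208),.178))
E
```

```text
g [334.81596452  67.3713969 ] [0.1158 0.0532 0.1291] [ 0.6524 -0.1632  0.11  ]
r [391.86026201  67.46943231] [0.1157 0.1014 0.1292] [ 0.6434 -0.2106  0.11  ]
cross left-back corner [ 0.0576 -0.0062  0.1292] [ 0.6062 -0.0941  0.11  ]
right front [0.0353 0.1117 0.1293] [ 0.5625 -0.2058  0.11  ]
knob top [0.0107 0.0045 0.0613] [ 0.5582 -0.0959  0.178 ]
```

The wrist view agrees on the alignment: the gate sits 45 mm ahead and 48 mm to the side of the knob. I'll lower and grip.

Request:
{"name": "drive_tool", "arguments": {"targets": [0.2,0.3,1.5,0,0,0,0.2,0.3,3.5,0,0,0,0.2,0.3,5.5,0,0,0,0.2,0.3,7.5,0,0,0,0.2,0.3,8.7,0,0,0,0.2,0.3,8.9,0,0,0,0.2,0.3,8.9,0,0,0]}}

```text
time: 2.23
position: [0.5491, -0.0948, 0.15]
tool_rot: [0.995, -0.095, -0.001, -0.0]
ft_force: [0.8, 0.1, -0.5]
grip_width: 0.0872
```

Request:
{"name": "drive_tool", "arguments": {"targets": [0,0,0,0,0,0,0,0,0,0,0,0,0,0,0,0,0,0,0,0,0,0,0,0,0,0,0,0,0,0,0,0,0,0,0,0,0,0,0,0,0,0,0,0,0,0,0,0], "grip": 1, "squeeze": 12}}

```text
time: 2.9
position: [0.5505, -0.0933, 0.1508]
tool_rot: [0.996, -0.094, 0.0, 0.0]
ft_force: [-0.3, -1.1, -0.3]
grip_width: 0.0416
```

Request:
{"name": "drive_tool", "arguments": {"targets": [0,0,0,0,0,0,0,0,0,0,0,0,0,0,0,0,0,0,0,0,0,0,0,0,0,0,0,0,0,0,0,0,0,0,0,0]}}

```text
time: 3.4
position: [0.5505, -0.0932, 0.1507]
tool_rot: [0.996, -0.094, -0.0, -0.0]
ft_force: [-0.3, 1.7, -0.4]
grip_width: 0.0262
```

Request:
{"name": "drive_tool", "arguments": {"targets": [0,0,0,0,0,0,0,0,0,0,0,0]}}

```text
time: 3.57
position: [0.5504, -0.0933, 0.1507]
tool_rot: [0.996, -0.094, -0.0, -0.0]
ft_force: [-0.0, 0.7, 0.2]
grip_width: 0.0258
```

```bash
python3 - <<'E'
from h import *
o=robot.get_obs(); im,d=shot("wrist","w2"); print(o['position'],o['grip_width'],o['ft_force'])
im,d=shot("scene","s2"); cv2.imwrite('pics/s2z.png',cv2.resize(im[90:250,140:320,::-1],None,fx=3.5,fy=3.5,interpolation=cv2.INTER_CUBIC))
E
```

```text
[ 0.55043426 -0.09331974  0.15072613] 0.025842918111529996 [-0.01307873  0.69997523  0.20657768]
```

View pics/w2.png

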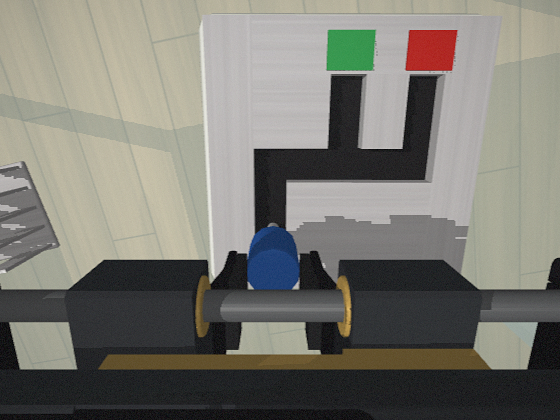

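View pics/s2z.png

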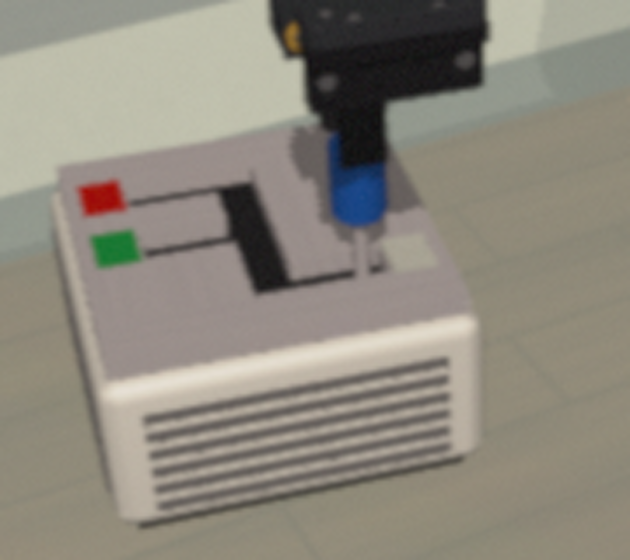

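The knob is gripped and centred between the pads: blue at (274,258) in the wrist view, stem in the white slot. Next, move forward into the cross channel.

Request:
{"name": "drive_tool", "arguments": {"targets": [0.3,0,0,0,0,0,0.8,0,0,0,0,0,1.5,0,0,0,0,0,2.2,0,0,0,0,0,2.9,0,0,0,0,0,3.6,0,0,0,0,0,4.1,0,0,0,0,0,4.4,0,0,0,0,0,4.4,0,0,0,0,0,4.4,0,0,0,0,0]}}

```text
time: 4.5
position: [0.5949, -0.102, 0.1508]
tool_rot: [0.996, -0.094, 0.001, 0.0]
ft_force: [1.7, 1.3, -1.3]
grip_width: 0.026
```

```bash
python3 - <<'E'
from h import *
o=robot.get_obs(); im,d=shot("wrist","w3"); print(o['position'],o['grip_width'],o['ft_force'])
E
```

```text
[ 0.59486299 -0.10196151  0.15078116] 0.02602491094194298 [ 1.66546712  1.25291853 -1.26003778]
```

View pics/w3.png

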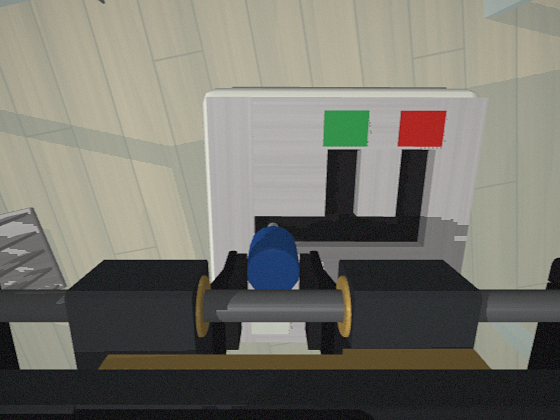

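The knob moved with the gripper, still at (274,258), and now stands in the cross channel. Next, go sideways to the middle.

Request:
{"name": "drive_tool", "arguments": {"targets": [0,0.3,0,0,0,0,0,0.8,0,0,0,0,0,1.5,0,0,0,0,0,2.2,0,0,0,0,0,2.9,0,0,0,0,0,3.6,0,0,0,0,0,4.2,0,0,0,0,0,4.6,0,0,0,0,0,4.6,0,0,0,0,0,4.6,0,0,0,0]}}

```text
time: 5.38
position: [0.5849, -0.1481, 0.1509]
tool_rot: [0.996, -0.094, -0.0, 0.001]
ft_force: [0.5, -1.3, -1.6]
grip_width: 0.0262
```

```bash
python3 - <<'E'
from h import *
o=robot.get_obs(); im,d=shot("wrist","w4"); print(o['position'],o['grip_width'],o['ft_force'])
E
```

```text
[ 0.58487831 -0.14809431  0.15085256] 0.02622527752765976 [ 0.54447787 -1.31736914 -1.58346279]
```

View pics/w4.png

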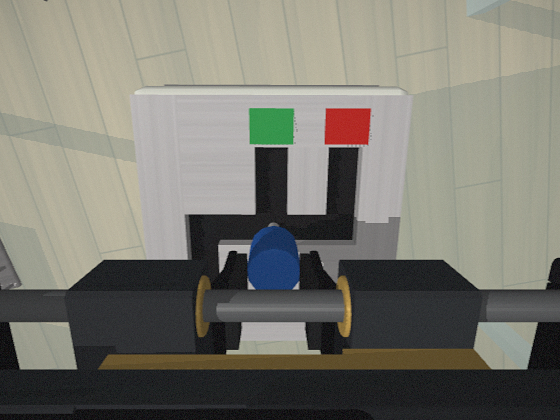

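The green mark and its slot (about column 271) line up with the knob at column 274. Drive to the slot's end.

Request:
{"name": "drive_tool", "arguments": {"targets": [0.3,0,0,0,0,0,0.8,0,0,0,0,0,1.5,0,0,0,0,0,2.2,0,0,0,0,0,2.9,0,0,0,0,0,3.6,0,0,0,0,0,4.2,0,0,0,0,0,4.7,0,0,0,0,0,5,0,0,0,0,0,5.1,0,0,0,0,0,5.1,0,0,0,0,0]}}

```text
time: 6.35
position: [0.6358, -0.1565, 0.1508]
tool_rot: [0.996, -0.094, 0.001, 0.0]
ft_force: [-0.3, -0.8, 0.2]
grip_width: 0.0261
```

```bash
python3 - <<'E'
from h import *
o=robot.get_obs(); im,d=shot("wrist","w5"); print(o['position'],o['grip_width'],o['ft_force'])
E
```

```text
[ 0.63582029 -0.15651101  0.15077352] 0.02612835938630046 [-0.29953164 -0.82157575  0.23900205]
```

View pics/w5.png

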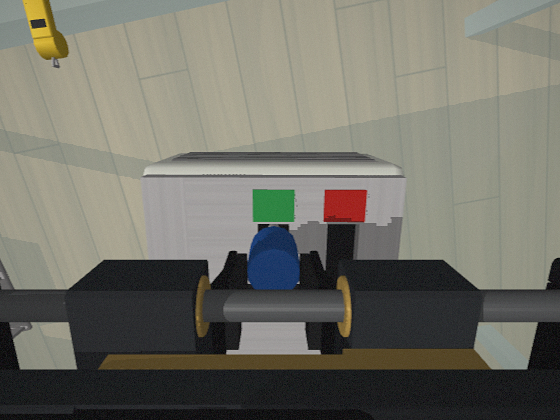

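The knob is near the slot's end, just in front of the green mark at (273,206). A small extra nudge will bring it to the stop.

Request:
{"name": "drive_tool", "arguments": {"targets": [0.1,0,0,0,0,0,0.2,0,0,0,0,0,0.3,0,0,0,0,0,0.3,0,0,0,0,0]}}

```text
time: 6.73
position: [0.6377, -0.1568, 0.1507]
tool_rot: [0.996, -0.094, -0.0, -0.0]
ft_force: [-2.0, -1.6, 1.7]
grip_width: 0.0264
```

Request:
{"name": "drive_tool", "arguments": {"targets": [0,0,0,0,0,0,0,0,0,0,0,0,0,0,0,0,0,0,0,0,0,0,0,0,0,0,0,0,0,0,0,0,0,0,0,0,0,0,0,0,0,0,0,0,0,0,0,0,0,0,0,0,0,0,0,0,0,0,0,0,0,0,0,0,0,0], "grip": -1}}

```text
time: 7.65
position: [0.6381, -0.1569, 0.1508]
tool_rot: [0.996, -0.094, 0.0, -0.0]
ft_force: [-0.3, 0.3, -0.5]
grip_width: 0.0854
```

Request:
{"name": "drive_tool", "arguments": {"targets": [0,0,-0.5,0,0,0,0,0,-2,0,0,0,0,0,-4,0,0,0,0,0,-6.5,0,0,0,0,0,-9,0,0,0,-2.5,0,-10.5,0,0,0,-6,0,-11,0,0,0,-9.5,0,-11,0,0,0,-12,0,-11,0,0,0,-13,0,-11,0,0,0,-13,0,-11,0,0,0,-13,0,-11,0,0,0]}}

```text
time: 8.65
position: [0.5115, -0.1332, 0.2616]
tool_rot: [0.996, -0.094, 0.001, 0.0]
ft_force: [0.7, 0.2, 0.6]
grip_width: 0.0868
```

```bash
python3 - <<'E'
from h import *
o=robot.get_obs(); print(o['position'],o['grip_width'],o['ft_force'])
im,d=shot("scene","s6"); cv2.imwrite('pics/s6z.png',cv2.resize(im[90:250,140:320,::-1],None,fx=3.5,fy=3.5,interpolation=cv2.INTER_CUBIC))
uv,s,m=blob(im,'b',(150,110,280,240)); W=cast("scene",uv,.158); print(uv,s,W)
x=np.array([.982,-.187]); y=np.array([.187,.982]); r=W[:2]-[.585,-.1465]; print('rel',r@x,r@y)
shot("top","t6"); shot("wrist","w6")
E
```

```text
[ 0.51152887 -0.13318665  0.2615656 ] 0.0867500208681882 [0.71936046 0.21388425 0.6085408 ]
[178.95899054 135.81072555] [171 124  17  25 317] [ 0.63629344 -0.15676076  0.158     ]
rel 0.05228892526798894 -0.0004841957160951736
```

View pics/s6z.png

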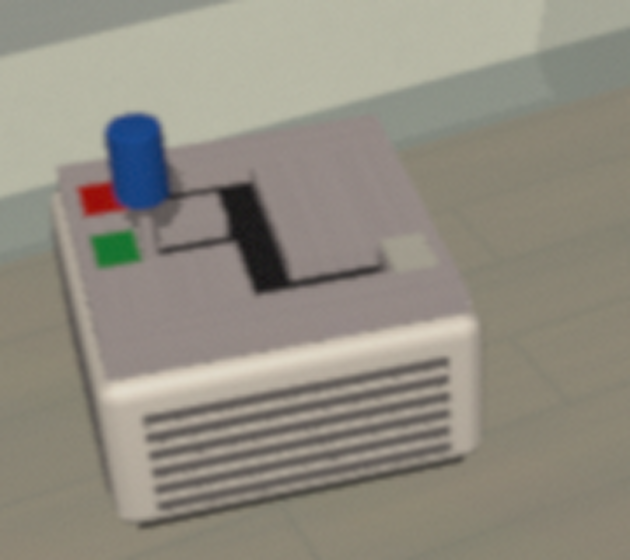

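View pics/w6.png

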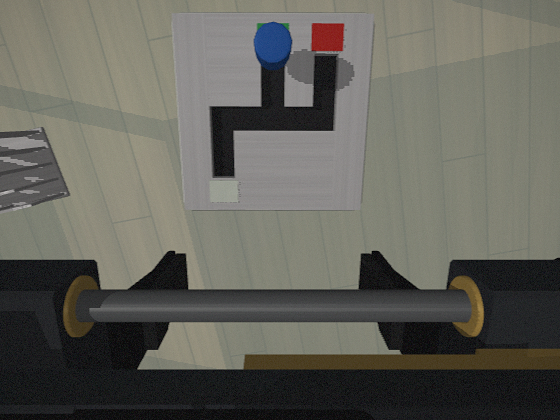

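The knob stands at the end of the green slot: (273,45) in the wrist view, and x = 52 mm, y = 0 mm from the gate by the scene camera. The gripper is open and clear, so I'm handing in.

```bash
python3 -c "
from rig import robot
print(robot.hand_in())"
```

```text
the job is handed in; nothing more can be done
None
```

The air purifier is set to normal speed: the lever now stands at the closed end of the green-marked slot. I gripped the knob, moved it 44 mm forward out of the white slot and 46 mm across, then about 54 mm back to the stop. I then let go and moved the arm away, about 0.13 m forward and 0.11 m up.

- **Final position:** after release, the scene camera put the knob at x ≈ 52 mm, y ≈ 0 mm from the gate, where x must be above 35 mm and y within ±14 mm. The wrist picture also shows it at the green slot's end.
- **Forces and time:** the force readings after each move stayed under about 3 N, and the job took about 9 s. The gripper is open and touching nothing.
- **Disagreements:** the wrist and top cameras differed by about 3–4 mm in y on positions. The grip read 26 mm on the 28 mm knob, but the knob stayed at the same place in the gripper view in each picture during the moves.

The hand-in reports no verdict, so I could not confirm the judged result.

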